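# Hook a dropped carrier ring out from under the feeder guard

## Task

An orange carrier ring has been dropped under the fixed clear guard of the sample feeder, where no hand fits. Pick up the hooked rod by its blue handle, lower its pin into the ring's hole, and draw the ring out along the bench until you feel it press the sprung stop with about 8 N (at least 5 N, never more than 15 N) for half a second. Then ease off, leave the ring lying flat at the stop, and set the hooked rod back down on its base beside the lane, on the robot's side, without bumping the guard hard or disturbing the things around.

Things in the scene. Friction and masses are not known exactly. Their poses are not given: they have to be found in the camera images.
- guard: Fixed feeder lane. Origin on the bench, middle of the guard's mouth; +y runs in under the guard, x across. Clear tunnel, y 0 to 170 mm, 70 wide and 80 high inside, 90 high and 118 wide outside, open only at the mouth. Two guide rails 12 mm high, 70 mm apart inside, 94 outside, run from the mouth to y = -115. The lane's floor is the bare bench.
- carrier_center (a point): Centre of the orange carrier ring (half-way up): outside diameter 48 mm, hole diameter 28 mm right through, 18 mm high, about 80 g, lying flat on the bench in the lane 60 to 95 mm inside the mouth.
- stop: Fixed grey stop housing, 62 (x) x 35 (y) x 20 mm high, origin under its centre, at guard y = -140; axes as the guard's. A sprung black pad 44 mm wide, top 18 mm high, faces the guard. Its face rests at y = 37 to 72 mm: the setting varies and is not measured; feel for it. It gives from 2 N, then 2.5 N per mm, ends at 5 mm (14.5 N), then is hard. It springs back on easing off.
- hook_grip (a point): Grip point of the hooked rod (300 g), at its centre of mass, 20 mm above the flat underside of its blue handle: a block 26 mm wide (x), 40 high, 110 long, y = -80 to +30 mm of this point. A steel rod 8 mm thick leaves it along +y, axis 12 mm above this point. It stands on the handle's underside on the bench, rod level; z up.
- hook_tip (a point): Lower end of the hook's pin: 300 mm ahead of hook_grip (+y) the rod turns straight down into a pin 8 mm thick that ends here, 3 mm above the plane of the handle's underside (17 mm below hook_grip), 25 mm below the rod's underside. Carry it a few mm above the bench: dragging on it adds several N to the pull felt.
- rack: Bystander: black tube rack 90 x 150 x 36 mm with three capped tubes up to 78 mm high. Origin under its centre.
- reagent: Bystander: amber bottle, 52 mm in diameter, 120 mm high. Origin under its centre.
- cassette_a: Bystander: white test cassette 24 x 70 x 6 mm, long along y. Origin under its centre.
- cassette_b: Bystander: a second white test cassette, as the first.
Not all that is in view belongs to the job. There is more than one size of the stop; the one meant has the size given above.

How it is judged:
By the outcome, as a careful person would: the job done as asked, in the order asked, and still so for the second after the job is handed in, with the robot touching nothing.
It also fails if it takes over 66 s, if anything falls off the work surface, if the arm or the gripper's body presses on something with over 40 N, if the wrist force passes 120 N, or if a joint passes its speed limit or range.

## Robot

A 7-joint arm with a two-finger parallel gripper is mounted at the origin on the work surface. World frame = base frame: x ahead of the robot, y to its left, z up, the work surface at z = 0. Lengths are in m, angles in rad, forces in N, time in s.
With the tool pointing down it reaches from about 0.425 to 0.925 m from the base axis. Payload 6.8 kg.
Tool frame: the origin (TCP) lies at the very end of the fingers, on their centre line; the grasp point (between the pads) lies 19 mm behind it; y points along the fingers, z is the direction in which the jaws open and shut, and the axes are right-handed (so a half turn about y gives the same grasp; the last joint's range is limited). The gripper opens to 85 mm and grips with 20 to 120 N. Pads are 22 mm wide; open, the fingers measure 114 mm over their backs; the gripper's body (76 mm by 85 mm) begins 54 mm behind the grasp point. The pads swing forward as they close: fully open they stand 13 mm farther back than shut.
Start: joints at [-1.245, 0.477, 0.022, 1.555, -0.011, 1.109, -0.083], TCP at [0.284, 0.612, 0.231] pointing down, gripper open.
Joint ranges: [-2.96, 2.96], [-0.34, 2.1], [-1.41, 1.46], [0.24, 2.44], [-1.37, 4.51], [0.17, 1.92], [-2.96, 2.96]. Speed limits (rad/s): [2.39, 2.39, 3.14, 3.14, 3.14, 3.14, 3.14].

## Interface

Orientations are given as a rotation vector (axis times angle).
In Python, from bench import r gives the robot as it stands.
- The arm moves only by the tool drive_tool, never from a script. Its argument "series" is a list of rows, each a list of 7 numbers: the shift along the tool's x, y, z in mm, then the turn, a rotation vector about the tool's x, y, z in degrees, then the finger opening in mm, from 0 to 85.4. In form: [[tx, ty, tz, wx, wy, wz, grip], ...]. A call has 1 to 5 rows; each row is the pose to reach, as a shift and turn from the pose measured when the call began, along the tool's axes at that moment; what a row does not reach only later rows make up. A row lasts 1/10 s, in which the tool goes at most 50 mm and 8.59 degrees, less where a joint would pass 70% of its speed; a pose out of reach is approached as far as the arm can. A call with a gripper value outside its range is refused whole. The fingers move at their own pace and stop on an object; "squeeze" is the grip in N (left out, the last holds). Time passes only in rows, so rows that repeat a pose let the fingers close. It gives the time, the measured TCP pose, the force and the opening at its end, in the units of the state.
- r.get_obs(): the state, without advancing time (a new reading comes with each control period).
- r.grab_frame(name): name is "side" or "top" or "wrist"; returns a dict with "frame" (384x512x3 uint8, blue, green, red), "intrinsics" (3x3 intrinsics, pixels), "distortion" ([k1, k2, p1, p2, k3] as OpenCV has them; the pictures are not rectified), "rvec" (rotation vector, rad) and "tvec" (3), from world to camera coordinates, as OpenCV has them. Camera axes: x right, y down, z forward; pixel columns grow to the right and rows downward; lengths in m; the calibration is good to about 2 mm. A picture is of the moment at which its call begins. There is no depth.
- r.hand_in(): hands the job in, once; it reports no verdict.
The state is a dict: "clock": time; "joints": joint angles; "qvel": joint speeds; "tau": joint torques, N m; "tcp_pos": TCP position; "orientation": TCP orientation; "contact_force": force on the tool from outside, world axes, zero at the start; "moment": the same for the moment, N m; "grip_width": finger opening in m.
Only numpy, scipy, OpenCV 4.12 (cv2) and the standard library are available. Lean on these libraries where they do the work, as an engineer would, in place of code of your own. Each camera call takes 0.05 s, during which the arm holds its last target.

## Working session

There is one attempt and no reset: what is moved stays moved. The work goes in short steps, Python scripts to look and compute and a tool call to move; the robot and the scene stay as the last step left them, time stands still between calls to the robot, and variables do not carry over. Pictures are saved under pics/ and viewed, and the job is handed in when it is done.

Besides the shell and the picture viewer there is one more tool, called after ">>>" as a command line: name --pt "numbers of a row" for each row, then --argument value for the rest. drive_tool: Moves the arm, as the interface text tells. Its arguments: {"type":"object","properties":{"series":{"type":"array","items":{"type":"array","items":{"type":"number"}}},"squeeze":{"type":"number"}},"required":["series"]}

```bash
ls; mkdir -p pics
cat > h.py <<'E'
import numpy as np,cv2,pickle
from scipy.spatial.transform import Rotation as R
from bench import r
def grab(n,tag):
    f=r.grab_frame(n); cv2.imwrite(f'pics/{tag}.png',f['frame']); pickle.dump({k:np.array(v) for k,v in f.items()},open(f'pics/{tag}.pkl','wb')); return f
def load(tag): return pickle.load(open(f'pics/{tag}.pkl','rb'))
def ray(f,u,v):
    p=cv2.undistortPoints(np.array([[[u,v]]],float),f['intrinsics'],f['distortion'])[0,0]
    Rm=cv2.Rodrigues(np.array(f['rvec'],float))[0]; t=np.array(f['tvec'],float).reshape(3)
    return -Rm.T@t, Rm.T@np.array([p[0],p[1],1])
def onz(f,u,v,z):
    o,d=ray(f,u,v); return o+d*(z-o[2])/d[2]
def proj(f,P):
    return cv2.projectPoints(np.array(P,float).reshape(-1,3),np.array(f['rvec'],float),np.array(f['tvec'],float),f['intrinsics'],f['distortion'])[0].reshape(-1,2)
E
python3 - <<'E'
from h import *
for n in ['top','side','wrist']: grab(n,n+'0')
print(r.get_obs())
E
```

```text
pics
{'clock': 0.15, 'joints': array([-1.24507399,  0.47762429,  0.02237324,  1.55619684, -0.011522  ,
        1.10932519, -0.08309768]), 'qvel': array([ 0.00139592, -0.00166975,  0.0009705 , -0.00290277,  0.00123095,
       -0.00088837,  0.00102099]), 'tau': array([ 2.07285950e-03, -5.96918392e+01,  1.60974573e+00, -2.81491452e+01,
        1.26260894e-02,  6.52145507e-03, -3.22176120e-06]), 'tcp_pos': array([0.28355432, 0.61205285, 0.23055177]), 'orientation': array([-1.5452981 ,  0.34048584, -0.34014481]), 'contact_force': array([-0.09445104,  0.37778514,  0.93753626]), 'moment': array([0.01516184, 0.00342734, 0.01618709]), 'grip_width': 0.08552571419780948}
```

View pics/top0.png

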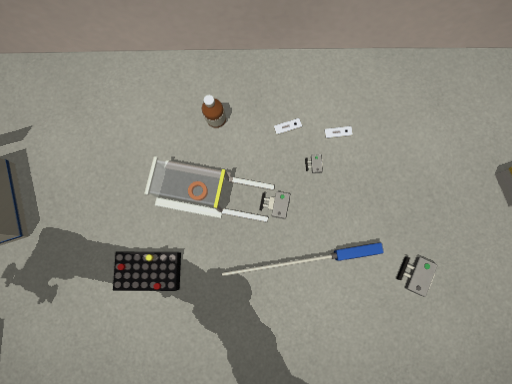

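View pics/side0.png

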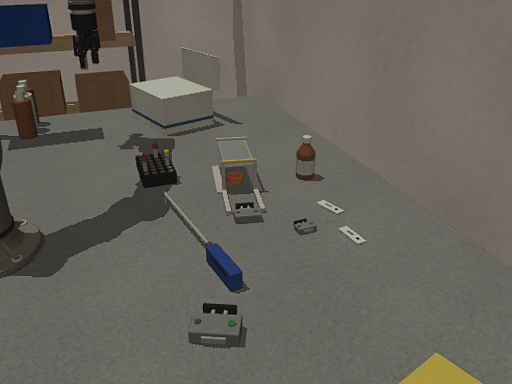

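View pics/wrist0.png

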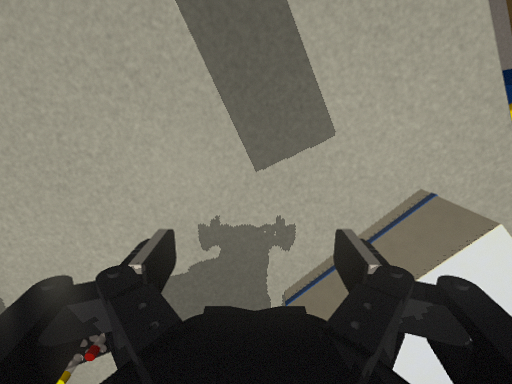

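The top view shows the guard around (190,188) with the orange ring at (198,190). There are three stop-like housings, at (278,204), (316,163) and (420,275). The hooked rod runs from (225,273) to its blue handle at (360,251). Next I'll measure and enlarge.

Run:
```python
from h import *
f=load('top0'); im=f['frame']
c=im[140:310,140:400]; cv2.imwrite('pics/crop1.png',cv2.resize(c,None,fx=3,fy=3,interpolation=cv2.INTER_CUBIC))
hsv=cv2.cvtColor(im,cv2.COLOR_BGR2HSV)
def comp(lo,hi,amin=30):
    m=cv2.inRange(hsv,lo,hi); n,l,s,ce=cv2.connectedComponentsWithStats(m)
    return [(ce[i],s[i],(l==i)) for i in range(1,n) if s[i][4]>amin]
for nm,lo,hi,z in [('blue',(105,120,60),(130,255,255),.04),('orange',(3,120,100),(20,255,255),.018),('yellow',(25,120,100),(35,255,255),.09)]:
    for ce,s,m in comp(lo,hi):
        rc=cv2.minAreaRect(cv2.findContours(m.astype(np.uint8),0,1)[0][0])
        print(nm,ce.round(1),s, 'world',onz(f,*ce,z).round(4))
        print([onz(f,*p,z)[:2].round(4) for p in cv2.boxPoints(rc)])
for nm,p in dict(A=(280,204),B=(316,163),C=(424,276)).items(): print(nm,onz(f,*p,.02).round(4))
print('cam',ray(f,256,192)[0])
```

```text
blue [359.1 251.1] [335 243  48  17 502] world [ 0.4508 -0.2475  0.04  ]
[array([ 0.4544, -0.1907]), array([ 0.4716, -0.2996]), array([ 0.4467, -0.3024]), array([ 0.4297, -0.194 ])]
orange [211.3 110.1] [202 102  19  15 192] world [0.8128 0.1109 0.018 ]
[array([0.7968, 0.1346]), array([0.8352, 0.1357]), array([0.8347, 0.0889]), array([0.7963, 0.0882])]
orange [197.  190.3] [188 182  19  18 171] world [0.6023 0.1416 0.018 ]
[array([0.6234, 0.1648]), array([0.6231, 0.1198]), array([0.5802, 0.1187]), array([0.5805, 0.1633])]
yellow [219.2 188.1] [214 169  11  39 150] world [0.5934 0.076  0.09  ]
[array([0.5505, 0.0888]), array([0.6394, 0.0714]), array([0.6374, 0.0628]), array([0.5486, 0.0803])]
yellow [148.8 257.2] [146 254   7   7  38] world [0.4385 0.2293 0.09  ]
[array([0.4379, 0.239 ]), array([0.4478, 0.2294]), array([0.439 , 0.2201]), array([0.4292, 0.2296])]
A [ 0.5664 -0.0638  0.02  ]
B [ 0.6694 -0.1547  0.02  ]
C [ 0.3917 -0.4036  0.02  ]
cam [ 0.43543325 -0.04413655  0.90243791]
```

View pics/crop1.png

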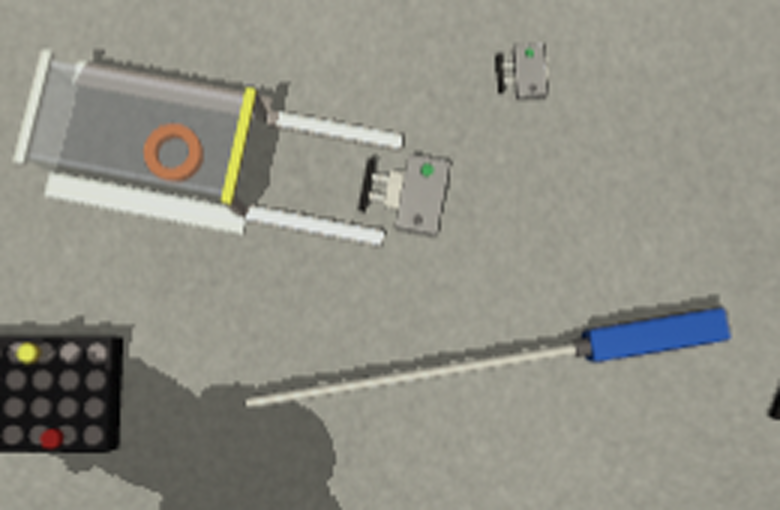

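A at (280,204), B at (316,163) and C at (424,276) are the three stop candidates. A lies on the lane axis between the rails, and B and C stand off it. I'll check their sizes and the lane axes, and look at the tool axes for the first move.

Run:
```python
from h import *
f=load('top0'); im=f['frame']
c=im[140:310,255:450]; cv2.imwrite('pics/crop2.png',cv2.resize(c,None,fx=4,fy=4,interpolation=cv2.INTER_CUBIC))
q=lambda x,y,z: onz(f,140+x/3,140+y/3,z)[:2].round(4)
print('railends',q(403,140,.012),q(382,238,.012),'railstarts',q(278,118,.012),q(248,213,.012))
print('A corners',q(411,153,.02),q(450,157,.02),q(436,235,.02),q(396,229,.02))
print('B',q(517,43,.02),q(546,43,.02),q(546,97,.02),q(517,97,.02))
print('tip rod',q(248,402,.036),'rod start',q(578,349,.036))
print('pad A',q(373,157,.018),q(361,210,.018))
o=r.get_obs(); print(R.from_rotvec(o['orientation']).as_matrix().round(3))
```

```text
railends [ 0.6114 -0.0503] [ 0.5297 -0.0325] railstarts [0.6308 0.054 ] [0.5509 0.0778]
A corners [ 0.5988 -0.0567] [ 0.5953 -0.0887] [ 0.5311 -0.0764] [ 0.5361 -0.044 ]
B [ 0.6919 -0.1462] [ 0.6917 -0.1704] [ 0.6454 -0.169 ] [ 0.6455 -0.145 ]
tip rod [0.3996 0.072 ] rod start [ 0.4391 -0.1858]
pad A [ 0.5961 -0.0254] [ 0.5521 -0.0155]
[[ 0.907 -0.001  0.42 ]
 [-0.42  -0.001  0.907]
 [ 0.    -1.    -0.001]]
```

View pics/crop2.png

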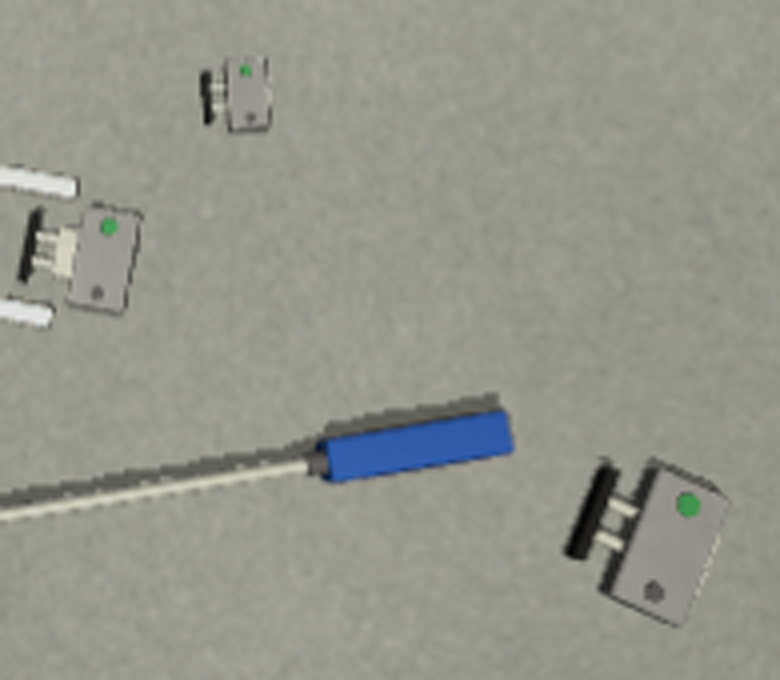

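A measures about 64 x 33 mm, which fits 62 x 35. B measures 46 x 24 and C is clearly larger, so the stop meant is A at (280,204). I'll write a helper that turns world targets into tool-frame moves.

```bash
cat >> h.py <<'E'
def want(pos,yaw,o=None):
    """tool-frame shift mm and turn deg to world pos with tool down, tool z at yaw deg"""
    o=o or r.get_obs(); Rm=R.from_rotvec(o['orientation']); a=np.deg2rad(yaw)
    z=np.array([np.cos(a),np.sin(a),0]); y=np.array([0,0,-1.]); x=np.cross(y,z)
    T=R.from_matrix(np.stack([x,y,z],1))
    print('pos',o['tcp_pos'].round(4),'j',np.round(o['joints'],2),'t',round(o['clock'],2),'F',o['contact_force'].round(1),'w',round(o['grip_width'],4))
    print('shift',(Rm.inv().apply(np.array(pos)-o['tcp_pos'])*1000).round(1),'turn',np.rad2deg((Rm.inv()*T).as_rotvec()).round(1))
E
python3 - <<'E'
from h import *
want((.56,.22,.2),35)
E
```

```text
pos [0.2836 0.6121 0.2306] j [-1.25  0.48  0.02  1.56 -0.01  1.11 -0.08] t 0.15 F [-0.1  0.4  0.9] w 0.0855
shift [ 415.6   30.9 -239.5] turn [ 0.1 30.1  0. ]
```

>>> drive_tool --pt "43 3 -25 0 4 0 85" --pt "86 6 -50 0 8 0 85" --pt "129 9 -75 0 12 0 85" --pt "172 12 -100 0 16 0 85" --pt "215 15 -125 0 20 0 85"

```text
clock: 0.65
tcp_pos: [0.4268, 0.4064, 0.2155]
orientation: [-1.484, 0.614, -0.614]
contact_force: [0.4, 0.2, -0.2]
grip_width: 0.0846
```

Run:
```python
from h import *
want((.56,.1,.2),9)
want((.50,-.2,.16),9)
```

```text
pos [0.4268 0.4064 0.2155] j [-0.99  0.35  0.15  1.79 -0.06  1.   -0.02] t 0.65 F [ 0.4  0.2 -0.2] w 0.0846
shift [ 310.8   15.9 -122.4] turn [ 0.1 36.   0.1]
pos [0.4268 0.4064 0.2155] j [-0.99  0.35  0.15  1.79 -0.06  1.   -0.02] t 0.65 F [ 0.4  0.2 -0.2] w 0.0846
shift [ 480.6   56.3 -376.9] turn [ 0.1 36.   0.1]
```

>>> drive_tool --pt "45 2 -18 0 5 0 85" --pt "90 4 -36 0 10 0 85" --pt "135 6 -55 0 15 0 85" --pt "180 9 -73 0 20 0 85" --pt "225 11 -90 0 25 0 85"

```text
clock: 1.15
tcp_pos: [0.5224, 0.1816, 0.2046]
orientation: [-1.355, 0.951, -0.951]
contact_force: [1.0, 0.1, -0.2]
grip_width: 0.0849
```

Run:
```python
from h import *
want((.50,-.15,.17),9)
```

```text
pos [0.5224 0.1816 0.2046] j [-0.71  0.31  0.33  1.9  -0.12  0.95  0.01] t 1.15 F [ 1.   0.1 -0.2] w 0.0849
shift [ 304.4   35.1 -133.3] turn [ 0.1 10.8  0.1]
```

>>> drive_tool --pt "45 6 -20 0 2 0 85" --pt "90 12 -40 0 4 0 85" --pt "135 18 -60 0 6 0 85" --pt "180 24 -80 0 8 0 85" --pt "225 30 -99 0 10.8 0 85"

```text
clock: 1.65
tcp_pos: [0.5048, -0.0655, 0.1748]
orientation: [-1.28, 1.094, -1.094]
contact_force: [0.7, 0.3, 0.1]
grip_width: 0.0848
```

Run:
```python
from h import *
want((.4465,-.223,.13),8.8)
```

```text
pos [ 0.5048 -0.0655  0.1748] j [-0.38  0.29  0.46  2.03 -0.17  0.86  0.33] t 1.65 F [0.7 0.3 0.1] w 0.0848
shift [146.5  45.1 -81.9] turn [0.  0.1 0.1]
```

>>> drive_tool --pt "40 12 -23 0 0 0 85" --pt "80 24 -46 0 0 0 85" --pt "120 36 -68 0 0 0 85" --pt "146 45 -82 0 0 0 85" --pt "146 45 -82 0 0 0 85"

```text
clock: 2.15
tcp_pos: [0.4432, -0.2267, 0.1292]
orientation: [-1.28, 1.101, -1.1]
contact_force: [0.1, -0.2, 0.8]
grip_width: 0.085
```

Run:
```python
from h import *
grab('wrist','wrist1'); grab('top','top1')
want((.4465,-.223,.13),8.8)
```

```text
pos [ 0.446  -0.2227  0.1299] j [-0.07  0.35  0.49  2.09 -0.24  0.75  0.73] t 2.25 F [ 0.7 -0.6  0.7] w 0.0849
shift [ 0.3 -0.1  0.5] turn [0.1 0.  0. ]
```

View pics/wrist1.png

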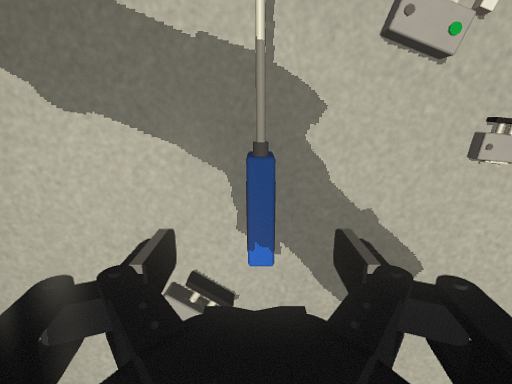

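The wrist view shows the handle vertical, from (260,153) to (261,266), centred between the fingers and aligned with them. I'll cross-check the grip point from this view.

Run:
```python
from h import *
f=load('wrist1')
hsv=cv2.cvtColor(f['frame'],cv2.COLOR_BGR2HSV); m=cv2.inRange(hsv,(105,120,40),(130,255,255))
n,l,s,ce=cv2.connectedComponentsWithStats(m);i=1+np.argmax(s[1:,4]);print(s[i])
a=onz(f,260.5,s[i][1],.04);b=onz(f,261,s[i][1]+s[i][3],.04);print(a,b,np.linalg.norm(a-b)); d=(a-b)/np.linalg.norm(a-b);print('grip',b+d*.08,a-d*.03,d)
want((.4465,-.223,.008),8.8)
```

```text
[ 247  152   28  114 2975]
[ 0.44240689 -0.19231162  0.04      ] [ 0.45996454 -0.30336549  0.04      ] 0.11243324202811991
grip [ 0.44747169 -0.22434696  0.04      ] [ 0.44709171 -0.22194357  0.04      ] [-0.15616065  0.98773167  0.        ]
pos [ 0.446  -0.2227  0.1299] j [-0.07  0.35  0.49  2.09 -0.24  0.75  0.73] t 2.25 F [ 0.7 -0.6  0.7] w 0.0849
shift [  0.3 121.8   0.6] turn [0.1 0.  0. ]
```

>>> drive_tool --pt "0 30 1 0 0 0 85" --pt "0 60 1 0 0 0 85" --pt "0 85 1 0 0 0 85" --pt "0 105 1 0 0 0 85" --pt "0 115 1 0 0 0 85"

```text
clock: 2.75
tcp_pos: [0.4472, -0.2205, 0.0135]
orientation: [-1.281, 1.095, -1.091]
contact_force: [-0.1, 1.0, 0.7]
grip_width: 0.0848
```

>>> drive_tool --pt "0 4 0 0 0 0 85" --pt "0 7 0 0 0 0 85" --pt "0 7 0 0 0 0 85"

```text
clock: 3.05
tcp_pos: [0.4477, -0.2203, 0.0069]
orientation: [-1.28, 1.094, -1.091]
contact_force: [0.3, 0.1, 0.7]
grip_width: 0.0851
```

Run:
```python
from h import *
want((.4470,-.223,.007),8.9)
```

```text
pos [ 0.4477 -0.2203  0.0069] j [ 0.05  0.57  0.35  2.14 -0.4   0.5   0.86] t 3.05 F [0.3 0.1 0.7] w 0.0851
shift [ 2.6 -0.1 -1.2] turn [ 0.1  0.1 -0. ]
```

>>> drive_tool --pt "2.5 0 -1 0 0 0 60" --pt "2.5 0 -1 0 0 0 30" --pt "2.5 0 -1 0 0 0 10" --pt "2.5 0 -1 0 0 0 10" --pt "2.5 0 -1 0 0 0 10" --squeeze 80

```text
clock: 3.55
tcp_pos: [0.4474, -0.223, 0.0074]
orientation: [-1.28, 1.094, -1.091]
contact_force: [-1.4, 0.8, 5.5]
grip_width: 0.0247
```

>>> drive_tool --pt "0 0 0 0 0 0 10" --pt "0 0 0 0 0 0 10" --pt "0 0 0 0 0 0 10"

```text
clock: 3.85
tcp_pos: [0.4473, -0.2229, 0.0074]
orientation: [-1.28, 1.094, -1.091]
contact_force: [-0.1, 0.1, 1.3]
grip_width: 0.0252
```

Run:
```python
from h import *
want((.4470,-.223,.05),8.9)
```

```text
pos [ 0.4473 -0.2229  0.0074] j [ 0.06  0.57  0.35  2.14 -0.4   0.5   0.87] t 3.85 F [-0.1  0.1  1.3] w 0.0252
shift [  0.  -42.6  -0.4] turn [ 0.1  0.1 -0.1]
```

Gripped: width about 25 mm, with TCP z 7.4 mm when the handle is on the bench. Lifting 42 mm.

>>> drive_tool --pt "0 -8 0 0 0 0 10" --pt "0 -20 0 0 0 0 10" --pt "0 -32 0 0 0 0 10" --pt "0 -42 0 0 0 0 10" --pt "0 -42 0 0 0 0 10"

```text
clock: 4.35
tcp_pos: [0.4485, -0.2233, 0.0512]
orientation: [-1.278, 1.091, -1.093]
contact_force: [0.6, -0.5, -3.5]
grip_width: 0.0247
```

Run:
```python
from h import *
grab('side','side2');grab('top','top2')
im=cv2.resize(cv2.imread('pics/side2.png')[150:300,130:330],None,fx=4,fy=4);cv2.imwrite('pics/side2c.png',im)
# lane pose: mouth, yaw -11.4, tip target guard (0,-40)
want((.447,-.27,.05),8.9)
want((.45,-.29,.05),-11.4)
print(r.get_obs()['moment'])
```

```text
pos [ 0.4477 -0.2228  0.0498] j [ 0.01  0.49  0.41  2.13 -0.35  0.58  0.83] t 4.45 F [ 0.3  0.9 -2.7] w 0.0249
shift [46.5 -0.2 -8.1] turn [ 0.   0.1 -0. ]
pos [ 0.4477 -0.2228  0.0498] j [ 0.01  0.49  0.41  2.13 -0.35  0.58  0.83] t 4.45 F [ 0.3  0.9 -2.7] w 0.0249
shift [66.7 -0.2 -8.2] turn [ 0.  20.4 -0. ]
[0.04751631 0.03762911 0.00108939]
```

View pics/side2c.png

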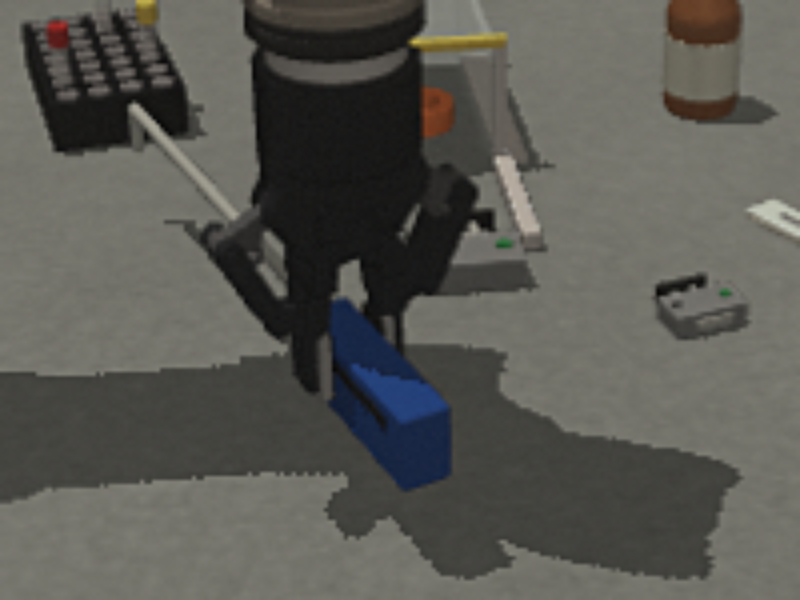

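Side view: the rod is held level, with its tip at crop (135,110), i.e. about (164,177) in the full image. Next I swing it parallel to the lane, keeping it behind the mouth.

>>> drive_tool --pt "10 0 0 0 2 0 10" --pt "25 0 0 0 6 0 10" --pt "40 0 0 0 11 0 10" --pt "50 0 2 0 16 0 10" --pt "53 0 4 0 20.4 0 10"

```text
clock: 4.95
tcp_pos: [0.4599, -0.2777, 0.0497]
orientation: [-1.105, 1.36, -1.361]
contact_force: [-0.1, -0.5, -2.1]
grip_width: 0.0247
```

Run:
```python
from h import *
m=np.array([.593,.0707]); d=np.array([np.sin(np.deg2rad(11.4)),np.cos(np.deg2rad(11.4))]);x=np.array([d[1],-d[0]])
p=m+d*(-.340)+x*(-.0047); print(p)
want((*p,.040),-11.4)
```

```text
[ 0.52118923 -0.26166321]
pos [ 0.4599 -0.2777  0.0497] j [ 0.04  0.56  0.5   2.05 -0.44  0.64  0.63] t 4.95 F [-0.1 -0.5 -2.1] w 0.0247
shift [-28.4   9.7  56.7] turn [ 0.  -0.5  0.1]
```

>>> drive_tool --pt "-3 2 6 0 0 0 10" --pt "-10 5 20 0 0 0 10" --pt "-19 9 38 0 0 0 10" --pt "-26 13 52 0 0 0 10" --pt "-28 14 57 0 -0.4 0 10"

```text
clock: 5.45
tcp_pos: [0.524, -0.2605, 0.0348]
orientation: [-1.11, 1.352, -1.353]
contact_force: [0.9, -0.1, -3.2]
grip_width: 0.0248
```

>>> drive_tool --pt "0 0 0 0 0 0 10"

```text
clock: 5.55
tcp_pos: [0.5246, -0.2601, 0.0344]
orientation: [-1.111, 1.351, -1.352]
contact_force: [-0.2, -1.1, -2.8]
grip_width: 0.0249
```

Run:
```python
from h import *
f=grab('top','top3'); grab('side','side3'); o=r.get_obs(); print(o['tcp_pos'],o['clock'])
cv2.imwrite('pics/top3c.png',cv2.resize(f['frame'][140:290,140:400],None,fx=3,fy=3,interpolation=cv2.INTER_CUBIC))
cv2.imwrite('pics/side3c.png',cv2.resize(cv2.imread('pics/side3.png')[130:280,150:350],None,fx=4,fy=4,interpolation=cv2.INTER_CUBIC))
```

```text
[ 0.52367514 -0.2603428   0.03457832] 5.65
```

View pics/top3c.png

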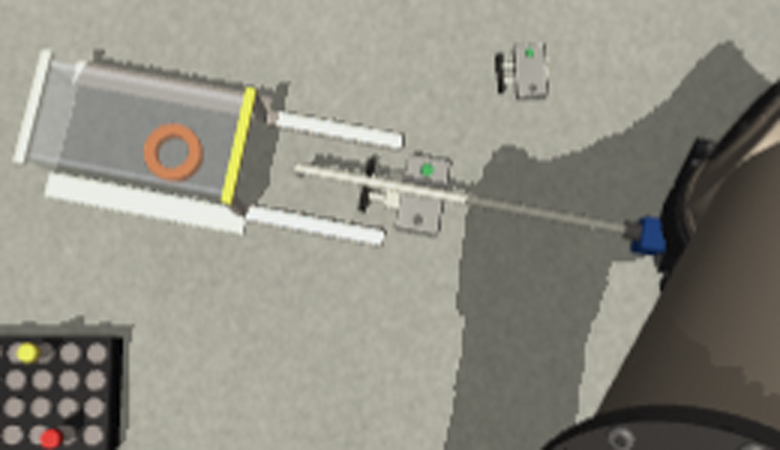

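View pics/side3c.png

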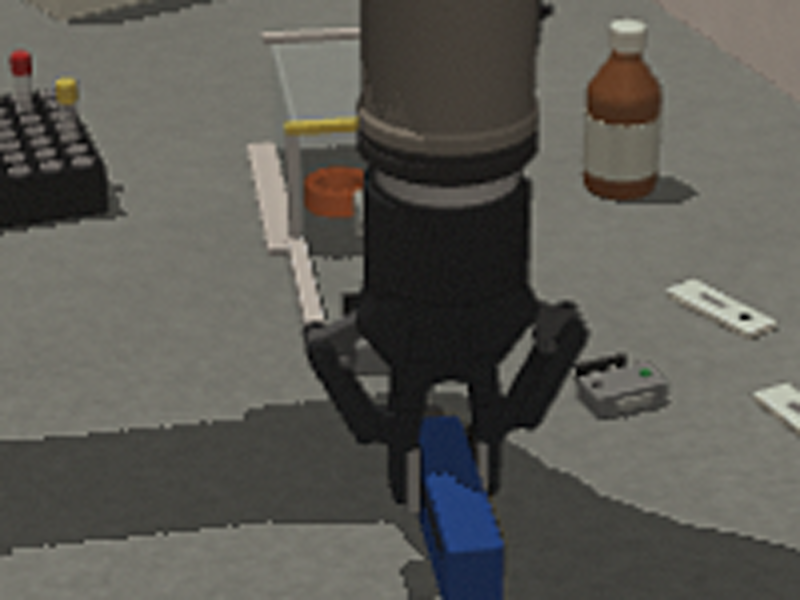

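In the top crop the rod end is at (297,169) and the ring hole at (172,152). The rod is parallel to the lane but slightly to the far side. Computing pin and ring in the guard frame.

```bash
cat >> h.py <<'E'
M=np.array([.593,.0707]); D=np.array([np.sin(np.deg2rad(11.4)),np.cos(np.deg2rad(11.4))]);X=np.array([D[1],-D[0]])
def G(p): p=np.asarray(p)[:2]-M; return np.round(np.array([p@X,p@D])*1000,1)
def W(x,y): return M+X*x/1000+D*y/1000
E
python3 - <<'E'
from h import *
f=load('top3'); im=f['frame']
zt=.0346-.0074+.036
q=lambda x,y,z: onz(f,140+x/3,140+y/3,z)[:2]
e=q(294,169,zt); b=q(465,199,zt); b2=q(625,230,zt)
print('end',G(e),G(b),G(b2),'rodyaw',np.rad2deg(np.arctan2(*(e-b2))))
hsv=cv2.cvtColor(im,cv2.COLOR_BGR2HSV); m=cv2.inRange(hsv,(3,110,80),(20,255,255)); m[:,:170]=0;m[:150]=0;m[:,240:]=0
c=max(cv2.findContours(m,0,1)[0],key=len); (cx,cy),rad=cv2.minEnclosingCircle(c); print(cx,cy,rad)
print('ring',G(onz(f,cx,cy,.018)),G(onz(f,cx,cy,.009)))
print('tcp',G(r.get_obs()['tcp_pos']), G(onz(f,cx,cy,.018)))
for a,c2 in [((403,140),.012),((382,238),.012),((278,118),.012),((248,213),.012)]: print('rail',G(q(*a,c2)))
E
```

```text
end [ -7.  -37.5] [  -4.7 -172.7] [  -4.8 -298.2] rodyaw 10.902416861350149
197.1521759033203 190.54347229003906 9.499130249023438
ring [-5.5 70.9] [-4.2 73. ]
tcp [  -2.5 -338.2] [-5.5 70.9]
rail [  41.9 -114.9]
rail [ -41.7 -113.7]
rail [40.3 -8.9]
rail [-42.6  -1.4]
```

>>> drive_tool --pt "-10 0 0.5 0 0 0 10" --pt "-28 0 1 0 0 0 10" --pt "-46 0 1 0 0 0 10" --pt "-64 0 1.5 0 0 0 10" --pt "-80 0 1.5 0 0 0 10"

```text
clock: 6.15
tcp_pos: [0.5405, -0.1807, 0.0347]
orientation: [-1.11, 1.353, -1.352]
contact_force: [0.6, -0.0, -2.3]
grip_width: 0.0249
```

Run:
```python
from h import *
want((*W(-1,-226),.034),-11.4)
print(G(r.get_obs()['tcp_pos']))
```

```text
pos [ 0.5405 -0.1807  0.0347] j [-0.16  0.62  0.49  1.98 -0.47  0.66  0.44] t 6.15 F [ 0.6 -0.  -2.3] w 0.0249
shift [-30.8   0.7   0.8] turn [ 0.   0.1 -0. ]
[  -1.7 -256.8]
```

>>> drive_tool --pt "-10 0 0.5 0 0 0 10" --pt "-22 0 0.8 0 0 0 10" --pt "-29 0 0.8 0 0 0 10" --pt "-31 0 0.8 0 0 0 10" --pt "-31 0 0.8 0 0 0 10"

```text
clock: 6.65
tcp_pos: [0.5474, -0.1506, 0.0347]
orientation: [-1.11, 1.353, -1.352]
contact_force: [0.4, -0.2, -3.6]
grip_width: 0.0246
```

Run:
```python
from h import *
f=grab('top','top4'); o=r.get_obs(); print(o['tcp_pos'],o['clock'],G(o['tcp_pos']),o['contact_force'])
cv2.imwrite('pics/top4c.png',cv2.resize(f['frame'][150:240,140:270],None,fx=6,fy=6,interpolation=cv2.INTER_CUBIC))
f=grab('side','side4')
cv2.imwrite('pics/side4c.png',cv2.resize(f['frame'][130:280,150:350],None,fx=4,fy=4,interpolation=cv2.INTER_CUBIC))
```

```text
[ 0.54723936 -0.15111283  0.03472931] 6.7 [  -1.  -226.5] [ 0.14278397 -0.18681412 -2.53988602]
```

View pics/top4c.png

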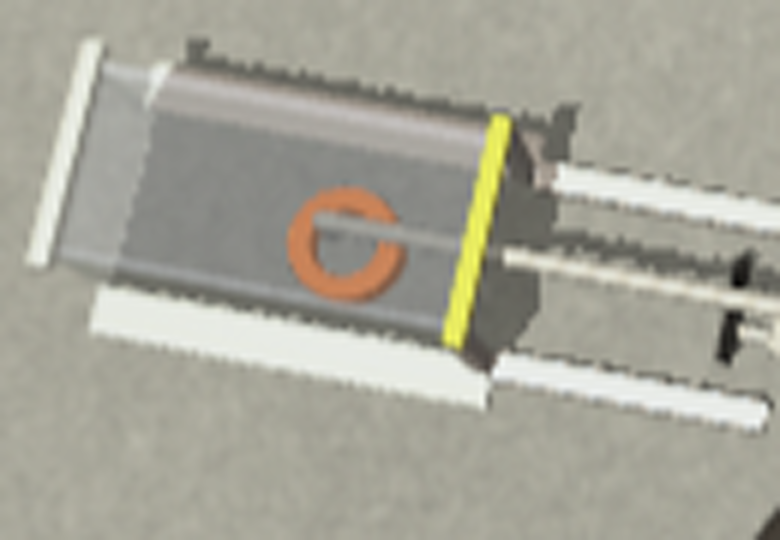

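View pics/side4c.png

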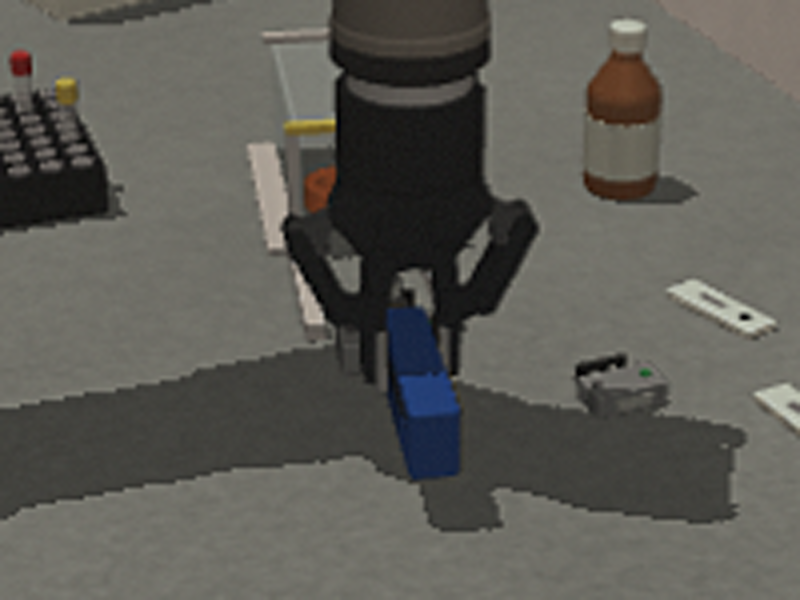

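Run:
```python
from h import *
f=load('top4')
q=lambda x,y,z: onz(f,140+x/6,150+y/6,z)[:2]
print('rod end',G(q(314,219,.063)),'rod mid',G(q(505,256,.063)),G(q(740,296,.063)))
for u,v in [(288,243),(407,243),(347,187),(347,300)]: print(G(q(u,v,.018)),end=' ')
print('hole centre',G(q(346,243,.018)))
```

```text
rod end [-4.6 73.3] rod mid [-4.7 -3.7] [ -2.6 -97.1]
[-9.7 93.3] [-0.3 44.8] [18.  74.6] [-28.3  63.8] hole centre [-5.1 69.6]
```

The pin is at about (-4.6, 69.3) mm in the guard frame and the hole centre at (-5.1, 69.6), so it is centred. Lowering now.

>>> drive_tool --pt "0 3 0 0 0 0 10" --pt "0 7 0 0 0 0 10" --pt "0 10 0 0 0 0 10" --pt "0 13 0 0 0 0 10" --pt "0 15 0 0 0 0 10"

```text
clock: 7.25
tcp_pos: [0.547, -0.1514, 0.0193]
orientation: [-1.11, 1.354, -1.353]
contact_force: [-0.9, -0.0, -3.0]
grip_width: 0.025
```

>>> drive_tool --pt "0 2 0 0 0 0 10" --pt "0 5 0 0 0 0 10" --pt "0 8 0 0 0 0 10" --pt "0 8 0 0 0 0 10"

```text
clock: 7.65
tcp_pos: [0.5467, -0.1513, 0.0109]
orientation: [-1.111, 1.354, -1.353]
contact_force: [-0.4, -0.5, -3.9]
grip_width: 0.025
```

Run:
```python
from h import *
f=grab('top','top5'); o=r.get_obs(); print(o['tcp_pos'],o['clock'],G(o['tcp_pos']),o['contact_force'],o['moment'])
cv2.imwrite('pics/top5c.png',cv2.resize(f['frame'][150:240,140:270],None,fx=6,fy=6,interpolation=cv2.INTER_CUBIC))
want((*W(-1,-240),.0115),-11.4)
```

```text
[ 0.54681397 -0.15134452  0.01107785] 7.7 [  -1.4 -226.8] [ 0.49326431  0.19312871 -1.85626186] [-0.05246764  0.00471536  0.00611773]
pos [ 0.5468 -0.1513  0.0111] j [-0.19  0.66  0.46  1.99 -0.49  0.61  0.4 ] t 7.7 F [ 0.5  0.2 -1.9] w 0.0249
shift [13.2 -0.4  0.4] turn [0.1 0.1 0. ]
```

View pics/top5c.png

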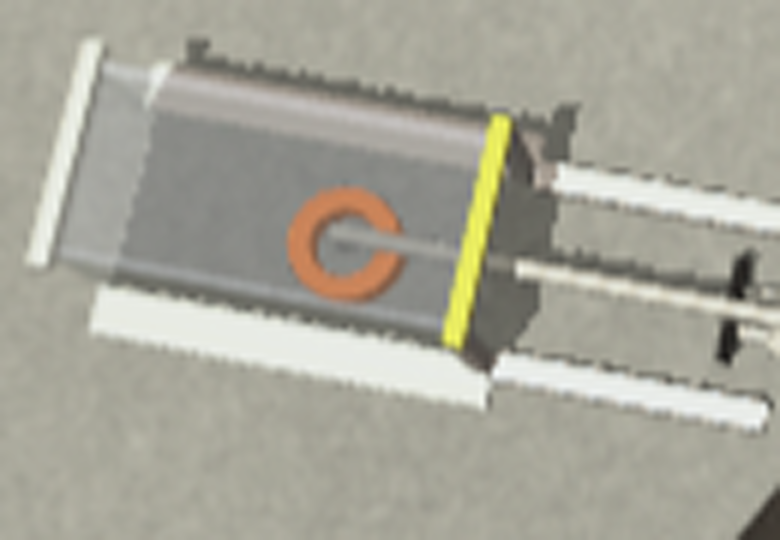

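The pin now sits inside the ring's hole. Drawing out, moderately at first.

>>> drive_tool --pt "4 0 0 0 0 0 10" --pt "8 0 0 0 0 0 10" --pt "13 0 0 0 0 0 10" --pt "19 0 0.5 0 0 0 10" --pt "26 0 1 0 0 0 10"

```text
clock: 8.2
tcp_pos: [0.5426, -0.1776, 0.0111]
orientation: [-1.111, 1.354, -1.353]
contact_force: [0.6, 0.8, -2.9]
grip_width: 0.0251
```

>>> drive_tool --pt "8 0 0.5 0 0 0 10" --pt "17 0 1 0 0 0 10" --pt "26 0 1.5 0 0 0 10" --pt "35 0 2 0 0 0 10" --pt "44 0 2.5 0 0 0 10"

```text
clock: 8.7
tcp_pos: [0.5362, -0.2221, 0.0111]
orientation: [-1.111, 1.354, -1.353]
contact_force: [0.4, 0.5, -2.8]
grip_width: 0.0248
```

Run:
```python
from h import *
f=grab('top','top6'); o=r.get_obs(); print(o['tcp_pos'],o['clock'],G(o['tcp_pos']),o['contact_force'],o['moment'])
cv2.imwrite('pics/top6c.png',cv2.resize(f['frame'][150:240,170:300],None,fx=6,fy=6,interpolation=cv2.INTER_CUBIC))
want((*W(1,-326),.0115),-11.4)
```

```text
[ 0.53581498 -0.22422109  0.01137681] 8.75 [   2.2 -300.4] [-0.17841117 -1.26764815 -2.79859462] [-0.11770743  0.05066114  0.01383715]
pos [ 0.5358 -0.2242  0.0114] j [-0.06  0.67  0.46  1.96 -0.48  0.63  0.52] t 8.75 F [-0.2 -1.3 -2.8] w 0.0248
shift [25.6 -0.1 -1.2] turn [ 0.1 -0.   0.1]
```

View pics/top6c.png

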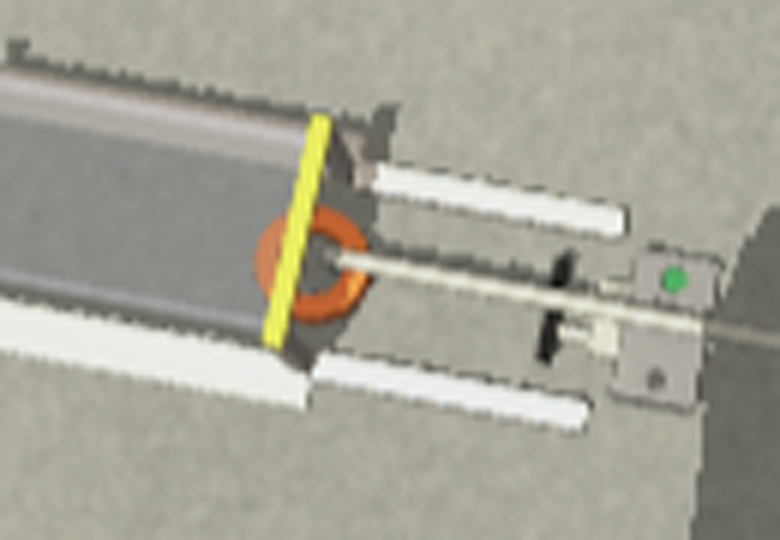

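The ring follows, with its centre at the mouth at crop (313,265), and the pad face is at crop (550,310). About 65 mm remain, so I'll move 50 and then feel.

>>> drive_tool --pt "5 0 0 0 0 0 10" --pt "11 0 0 0 0 0 10" --pt "18 0 0 0 0 0 10" --pt "24 0 0 0 0 0 10" --pt "28 0 0 0 0 0 10"

```text
clock: 9.25
tcp_pos: [0.5301, -0.2524, 0.0115]
orientation: [-1.11, 1.355, -1.356]
contact_force: [-0.2, 0.3, -3.4]
grip_width: 0.0252
```

>>> drive_tool --pt "5 0 0 0 0 0 10" --pt "10 0 0 0 0 0 10" --pt "15 0 0 0 0 0 10" --pt "19 0 0 0 0 0 10" --pt "22 0 0 0 0 0 10"

```text
clock: 9.75
tcp_pos: [0.5256, -0.2744, 0.0116]
orientation: [-1.11, 1.355, -1.357]
contact_force: [0.4, -0.2, -2.7]
grip_width: 0.0251
```

Run:
```python
from h import *
f=grab('top','top7'); o=r.get_obs(); print(o['tcp_pos'],o['clock'],G(o['tcp_pos']),o['contact_force'],o['moment'])
cv2.imwrite('pics/top7c.png',cv2.resize(f['frame'][150:240,190:320],None,fx=6,fy=6,interpolation=cv2.INTER_CUBIC))
```

```text
[ 0.52541713 -0.27495991  0.01162304] 9.8 [   2.1 -352.2] [ 0.20337524 -0.62067893 -2.78402403] [ 0.02845121 -0.03762205  0.07103178]
```

View pics/top7c.png

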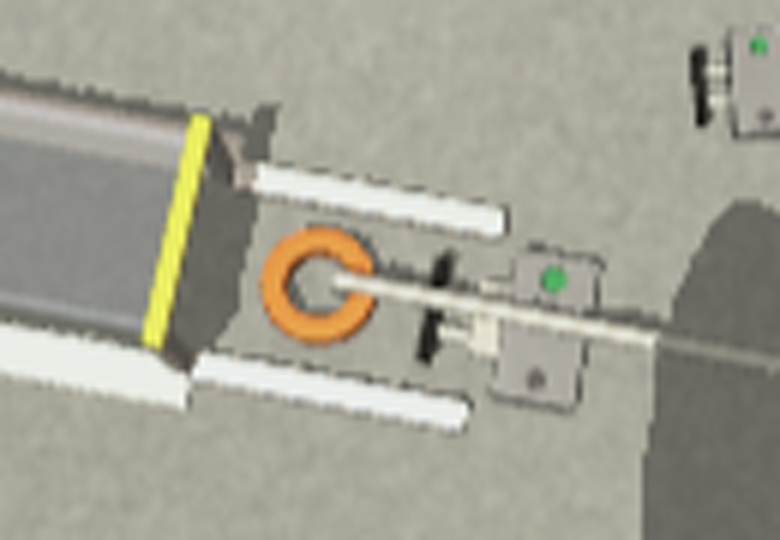

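About 20 mm remain between the ring edge at crop (377,285) and the pad at (428,305). Moving 14 mm slowly, then small steps.

>>> drive_tool --pt "3 0 0 0 0 0 10" --pt "6 0 0 0 0 0 10" --pt "9 0 0 0 0 0 10" --pt "12 0 0 0 0 0 10" --pt "14 0 0 0 0 0 10"

```text
clock: 10.3
tcp_pos: [0.5225, -0.2891, 0.0117]
orientation: [-1.11, 1.355, -1.358]
contact_force: [0.6, 0.6, -2.3]
grip_width: 0.0247
```

>>> drive_tool --pt "1 0 0 0 0 0 10" --pt "2 0 0 0 0 0 10" --pt "2 0 0 0 0 0 10"

```text
clock: 10.6
tcp_pos: [0.5221, -0.2912, 0.0117]
orientation: [-1.11, 1.355, -1.358]
contact_force: [0.1, 0.6, -3.0]
grip_width: 0.0252
```

>>> drive_tool --pt "1 0 0 0 0 0 10" --pt "2 0 0 0 0 0 10" --pt "2 0 0 0 0 0 10"

```text
clock: 10.9
tcp_pos: [0.5216, -0.2933, 0.0117]
orientation: [-1.11, 1.355, -1.358]
contact_force: [0.3, 0.0, -2.7]
grip_width: 0.0245
```

>>> drive_tool --pt "1 0 0 0 0 0 10" --pt "1.5 0 0 0 0 0 10" --pt "1.5 0 0 0 0 0 10"

```text
clock: 11.2
tcp_pos: [0.5213, -0.2949, 0.0118]
orientation: [-1.11, 1.355, -1.358]
contact_force: [-0.6, 0.2, -3.7]
grip_width: 0.025
```

>>> drive_tool --pt "1 0 0 0 0 0 10" --pt "1.5 0 0 0 0 0 10" --pt "1.5 0 0 0 0 0 10"

```text
clock: 11.5
tcp_pos: [0.5211, -0.2961, 0.0117]
orientation: [-1.11, 1.355, -1.358]
contact_force: [0.2, 1.5, -2.5]
grip_width: 0.0249
```

>>> drive_tool --pt "1 0 0 0 0 0 10" --pt "1 0 0 0 0 0 10"

```text
clock: 11.7
tcp_pos: [0.521, -0.2964, 0.0116]
orientation: [-1.11, 1.356, -1.357]
contact_force: [0.1, 3.3, -3.7]
grip_width: 0.0249
```

>>> drive_tool --pt "1 0 0 0 0 0 10" --pt "1 0 0 0 0 0 10"

```text
clock: 11.9
tcp_pos: [0.521, -0.2969, 0.0115]
orientation: [-1.109, 1.356, -1.356]
contact_force: [2.1, 2.8, -3.8]
grip_width: 0.0252
```

>>> drive_tool --pt "1.5 0 0 0 0 0 10" --pt "1.5 0 0 0 0 0 10"

```text
clock: 12.1
tcp_pos: [0.5208, -0.2976, 0.0113]
orientation: [-1.109, 1.356, -1.355]
contact_force: [0.8, 5.8, -3.9]
grip_width: 0.0248
```

>>> drive_tool --pt "2 0 0 0 0 0 10" --pt "2 0 0 0 0 0 10"

```text
clock: 12.3
tcp_pos: [0.5207, -0.2982, 0.011]
orientation: [-1.108, 1.357, -1.353]
contact_force: [2.2, 6.0, -3.5]
grip_width: 0.025
```

>>> drive_tool --pt "2.6 0 0 0 0 0 10" --pt "2.6 0 0 0 0 0 10"

```text
clock: 12.5
tcp_pos: [0.5206, -0.2988, 0.0106]
orientation: [-1.107, 1.358, -1.35]
contact_force: [2.6, 7.7, -4.7]
grip_width: 0.025
```

Run:
```python
from h import *
o=r.get_obs();print(G(o['tcp_pos']),o['contact_force'][:2]@D,o['contact_force'],o['clock'],o['moment'])
```

```text
[   2.1 -376.5] 8.070990875399596 [ 2.55899764  7.71744228 -4.74551975] 12.5 [ 1.34264104 -0.48301473 -0.29361383]
```

At about 8 N. Holding.

>>> drive_tool --pt "2.2 0 0 0 0 0 10" --pt "2.2 0 0 0 0 0 10" --pt "2.2 0 0 0 0 0 10"

```text
clock: 12.8
tcp_pos: [0.5208, -0.2988, 0.0101]
orientation: [-1.106, 1.359, -1.347]
contact_force: [2.1, 8.7, -4.0]
grip_width: 0.0251
```

>>> drive_tool --pt "2.2 0 0 0 0 0 10" --pt "2.2 0 0 0 0 0 10" --pt "2.2 0 0 0 0 0 10"

```text
clock: 13.1
tcp_pos: [0.521, -0.2988, 0.0097]
orientation: [-1.104, 1.36, -1.344]
contact_force: [2.9, 7.5, -4.7]
grip_width: 0.0249
```

Run:
```python
from h import *
o=r.get_obs();print(G(o['tcp_pos']),o['contact_force'][:2]@D,o['contact_force'],o['clock'],o['moment'])
want((*W(2,-377),.0115),-11.4)
```

```text
[   2.4 -376.5] 7.910078929499792 [ 2.94074879  7.4763173  -4.72619015] 13.1 [ 1.18575825 -0.54540101 -0.35753425]
pos [ 0.521  -0.2988  0.0097] j [ 0.1   0.69  0.44  1.9  -0.48  0.66  0.64] t 13.1 F [ 2.9  7.5 -4.7] w 0.0249
shift [ 0.5 -1.8 -0.5] turn [ 0.2  0.1 -0.6]
```

>>> drive_tool --pt "2.3 0 0 0 0 0 10" --pt "2.3 0 0 0 0 0 10" --pt "2.3 0 0 0 0 0 10" --pt "2.3 0 0 0 0 0 10"

```text
clock: 13.5
tcp_pos: [0.5212, -0.299, 0.0092]
orientation: [-1.103, 1.361, -1.341]
contact_force: [3.0, 7.5, -5.4]
grip_width: 0.0253
```

Run:
```python
from h import *
o=r.get_obs();print(G(o['tcp_pos']),o['contact_force'][:2]@D,o['contact_force'],o['clock'],o['moment'])
f=grab('top','top8')
cv2.imwrite('pics/top8c.png',cv2.resize(f['frame'][150:240,190:320],None,fx=6,fy=6,interpolation=cv2.INTER_CUBIC))
```

```text
[   2.7 -376.6] 7.988810016452064 [ 3.01250602  7.54216413 -5.39740783] 13.5 [ 1.18296475 -0.57716147 -0.37471535]
```

View pics/top8c.png

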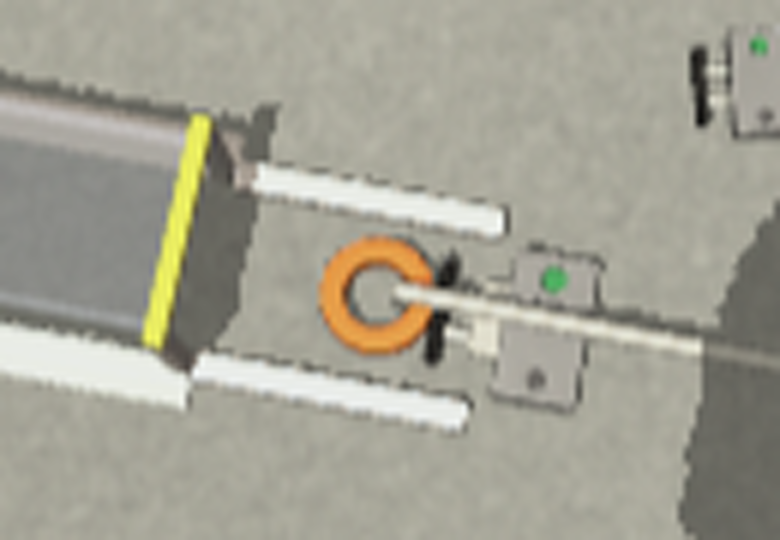

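The ring is at the pad, crop (378,295), and the force read about 8 N for a full second. Easing off slowly until the pin is mid-hole.

>>> drive_tool --pt "1.5 0 0 0 0 0 10" --pt "0.5 0 0 0 0 0 10" --pt "-0.5 0 0 0 0 0 10" --pt "-1.5 0 0 0 0 0 10" --pt "-2.5 -0.5 0 0 0 0 10"

```text
clock: 14.05
tcp_pos: [0.5217, -0.2966, 0.0096]
orientation: [-1.103, 1.361, -1.341]
contact_force: [1.3, 3.4, -4.1]
grip_width: 0.025
```

>>> drive_tool --pt "-1 0 0 0 0 0 10" --pt "-2 0 0 0 0 0 10" --pt "-4 0 0 0 0 0 10" --pt "-6 0 0 0 0 0 10" --pt "-8 0 0 0 0 0 10"

```text
clock: 14.55
tcp_pos: [0.5232, -0.2889, 0.0098]
orientation: [-1.103, 1.361, -1.342]
contact_force: [-0.5, 0.4, -2.6]
grip_width: 0.0253
```

Run:
```python
from h import *
o=r.get_obs();print(G(o['tcp_pos']),o['contact_force'][:2]@D,o['contact_force'],o['clock'],o['moment'])
f=grab('top','top9')
cv2.imwrite('pics/top9c.png',cv2.resize(f['frame'][150:240,190:320],None,fx=6,fy=6,interpolation=cv2.INTER_CUBIC))
want((*W(2.2,-370),.0515),-11.4)
```

```text
[   2.7 -366.4] 0.2992374087648967 [-0.49437607  0.40494353 -2.60019317] 14.55 [-0.09497139 -0.01974332  0.03612154]
pos [ 0.5234 -0.2884  0.0097] j [ 0.08  0.69  0.44  1.91 -0.48  0.66  0.63] t 14.6 F [-0.3  0.8 -3.7] w 0.0251
shift [  3.8 -41.8  -0.7] turn [ 0.3  0.2 -0.7]
```

View pics/top9c.png

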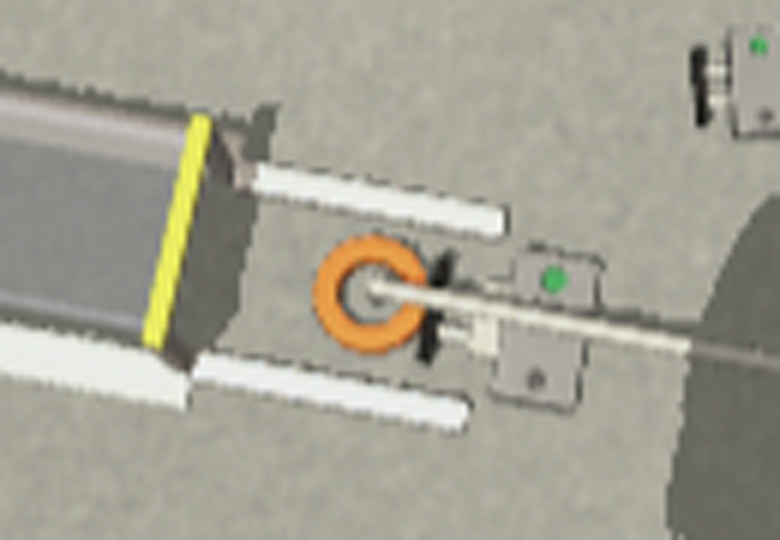

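The pin is free near mid-hole at crop (376,288), and the ring rests against the pad. Lifting straight up.

>>> drive_tool --pt "0 -4 0 0 0 0 10" --pt "0 -10 0 0 0 0 10" --pt "0 -18 0 0 0 0 10" --pt "0 -28 0 0 0 0 10" --pt "0 -38 0 0 0 0 10"

```text
clock: 15.1
tcp_pos: [0.5236, -0.2891, 0.0489]
orientation: [-1.103, 1.36, -1.341]
contact_force: [0.6, -0.0, -3.4]
grip_width: 0.0249
```

Run:
```python
from h import *
f=grab('top','top10');s=grab('side','side10')
cv2.imwrite('pics/top10c.png',cv2.resize(f['frame'][150:240,190:320],None,fx=6,fy=6,interpolation=cv2.INTER_CUBIC))
cv2.imwrite('pics/side10c.png',cv2.resize(s['frame'][130:280,150:350],None,fx=4,fy=4,interpolation=cv2.INTER_CUBIC))
want((*W(-95,-370),.0515),-11.4)
print(W(-105,-370), W(-105,-70))
```

```text
pos [ 0.5246 -0.2896  0.0497] j [ 0.05  0.63  0.48  1.9  -0.45  0.72  0.6 ] t 15.2 F [ 0.   0.1 -3.1] w 0.0254
shift [  3.   -1.7 -99.1] turn [ 0.1  0.2 -0.7]
[ 0.41693831 -0.27124631] [0.47623551 0.02283504]
```

View pics/top10c.png

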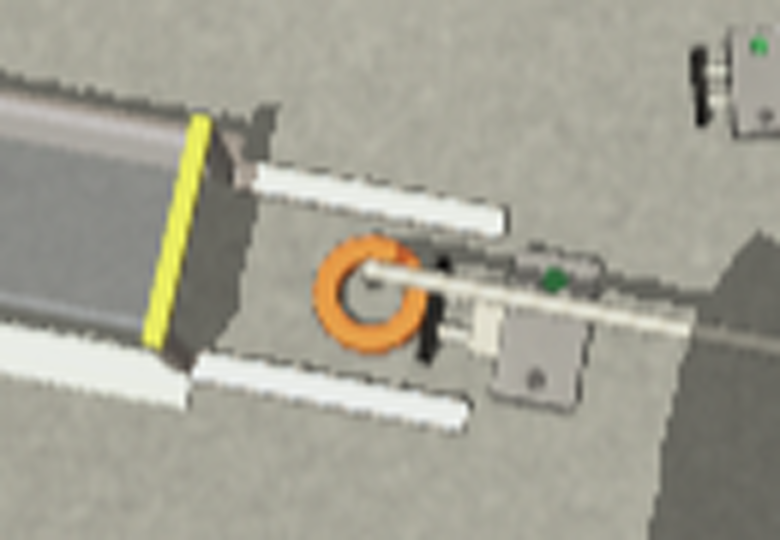

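View pics/side10c.png

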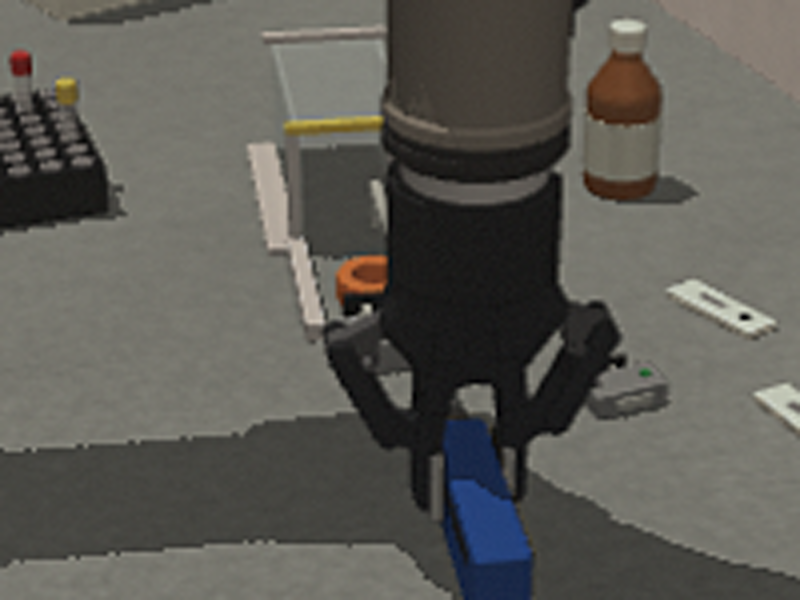

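Ring flat at the pad and the pin is clear. Moving the rod to the robot's side of the lane.

Run:
```python
from h import *
want((*W(-95,-328),.0500),-11.4)
```

```text
pos [ 0.5246 -0.2896  0.0497] j [ 0.05  0.63  0.48  1.9  -0.45  0.72  0.6 ] t 15.2 F [ 0.   0.1 -3.1] w 0.0254
shift [-39.    0.3 -99. ] turn [ 0.1  0.2 -0.7]
```

>>> drive_tool --pt "0 0 -10 0 0 0 10" --pt "-5 0 -28 0 0 -0.2 10" --pt "-14 0 -48 0 0 -0.4 10" --pt "-24 0 -68 0 0 -0.6 10" --pt "-32 0 -86 0 0 -0.7 10"

```text
clock: 15.7
tcp_pos: [0.4443, -0.2405, 0.0498]
orientation: [-1.112, 1.355, -1.351]
contact_force: [0.5, 0.0, -3.2]
grip_width: 0.0249
```

>>> drive_tool --pt "-5 0 -9 0 0 0 10" --pt "-7 0 -13 0 0 0 10" --pt "-7 0 -13 0 0 0 10"

```text
clock: 16.0
tcp_pos: [0.4329, -0.231, 0.0499]
orientation: [-1.112, 1.354, -1.351]
contact_force: [0.4, 0.2, -2.1]
grip_width: 0.0249
```

Run:
```python
from h import *
f=grab('top','top11');s=grab('side','side11')
cv2.imwrite('pics/top11c.png',cv2.resize(f['frame'][150:330,180:440],None,fx=3,fy=3,interpolation=cv2.INTER_CUBIC))
cv2.imwrite('pics/side11c.png',cv2.resize(s['frame'][150:300,130:330],None,fx=4,fy=4,interpolation=cv2.INTER_CUBIC))
print(G(r.get_obs()['tcp_pos']));want((*W(-95,-328),.0090),-11.4)
```

```text
[ -96.2 -327.9]
pos [ 0.4339 -0.2317  0.0501] j [-0.04  0.5   0.5   2.15 -0.42  0.59  0.57] t 16.1 F [ 0.7  0.7 -3.3] w 0.0248
shift [ 0.1 41.1  1.3] turn [0.1 0.2 0.1]
```

View pics/top11c.png

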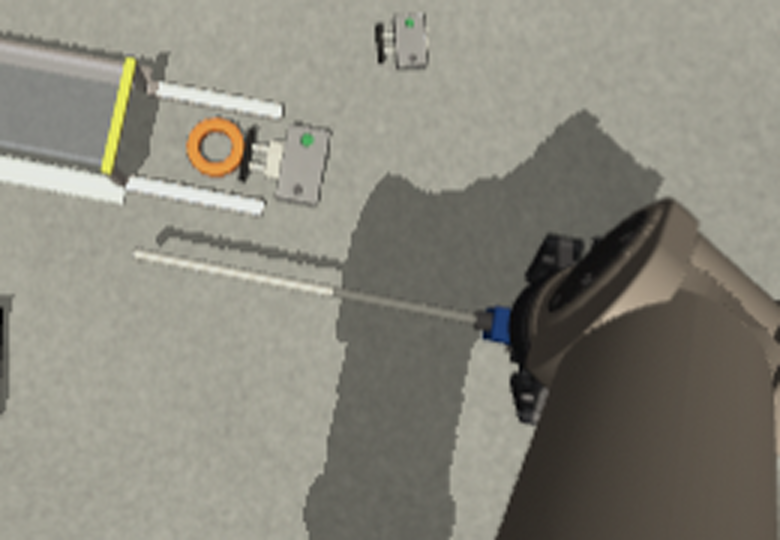

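View pics/side11c.png

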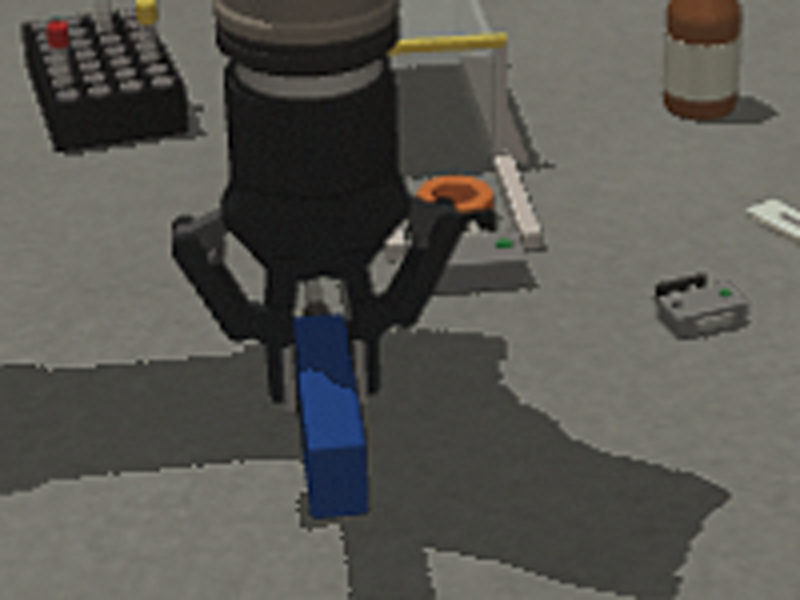

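The spot beside the lane is free. Lowering.

>>> drive_tool --pt "0 8 0 0 0 0 10" --pt "0 18 0 0 0 0 10" --pt "0 28 0 0 0 0 10" --pt "0 36 0 0 0 0 10" --pt "0 40 0 0 0 0 10"

```text
clock: 16.6
tcp_pos: [0.4332, -0.2316, 0.0088]
orientation: [-1.113, 1.355, -1.351]
contact_force: [-0.2, -0.4, -1.8]
grip_width: 0.025
```

>>> drive_tool --pt "0 1 0 0 0 0 10" --pt "0 2 0 0 0 0 10" --pt "0 2 0 0 0 0 10"

```text
clock: 16.9
tcp_pos: [0.4329, -0.2316, 0.0074]
orientation: [-1.112, 1.356, -1.351]
contact_force: [-3.7, 1.6, 6.0]
grip_width: 0.0249
```

Touched down (Fz went from -2 to +6). Releasing gradually.

>>> drive_tool --pt "0 0 0 0 0 0 28" --pt "0 0 0 0 0 0 34" --pt "0 0 0 0 0 0 50" --pt "0 0 0 0 0 0 75" --pt "0 0 0 0 0 0 85"

```text
clock: 17.4
tcp_pos: [0.433, -0.2316, 0.0074]
orientation: [-1.112, 1.355, -1.351]
contact_force: [-0.9, 0.7, 0.1]
grip_width: 0.0762
```

>>> drive_tool --pt "0 0 0 0 0 0 85" --pt "0 -10 0 0 0 0 85" --pt "0 -25 0 0 0 0 85" --pt "0 -50 0 0 0 0 85" --pt "0 -80 0 0 0 0 85"

```text
clock: 17.9
tcp_pos: [0.4326, -0.2315, 0.0882]
orientation: [-1.113, 1.357, -1.35]
contact_force: [0.2, 0.0, -0.3]
grip_width: 0.0848
```

>>> drive_tool --pt "0 -30 0 0 0 0 85" --pt "0 -60 0 0 0 0 85" --pt "0 -90 0 0 0 0 85" --pt "0 -110 0 0 0 0 85"

```text
clock: 18.3
tcp_pos: [0.4334, -0.2321, 0.2008]
orientation: [-1.111, 1.356, -1.352]
contact_force: [1.1, -0.7, 0.2]
grip_width: 0.0846
```

Run:
```python
from h import *
f=grab('top','top12');s=grab('side','side12');w=grab('wrist','wrist12')
cv2.imwrite('pics/top12b.png',cv2.resize(f['frame'],(800,600),interpolation=cv2.INTER_CUBIC))
cv2.imwrite('pics/side12c.png',cv2.resize(s['frame'][130:330,100:367],None,fx=3,fy=3,interpolation=cv2.INTER_CUBIC))
o=r.get_obs();print(o['tcp_pos'],o['clock'],o['contact_force'])
```

```text
[ 0.43380617 -0.23182807  0.19966721] 18.45 [ 0.44057699  0.19801328 -0.42069539]
```

View pics/top12b.png

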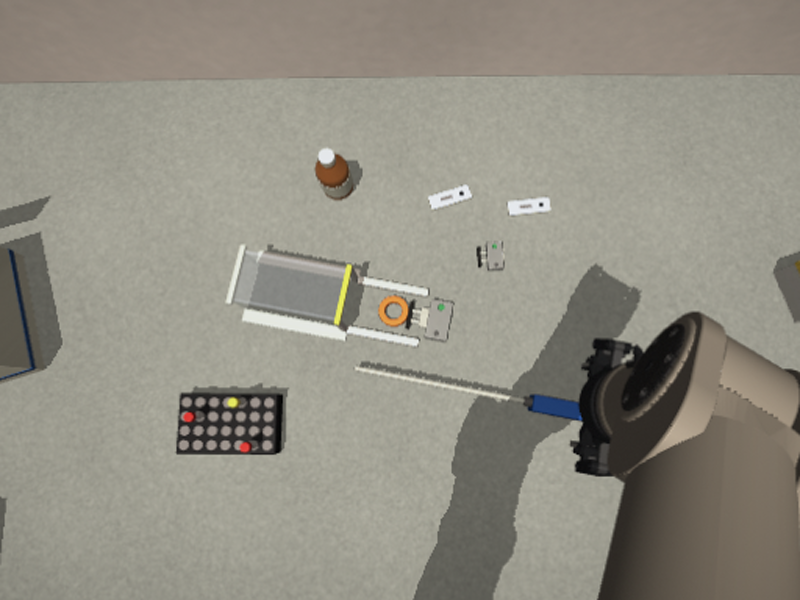

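View pics/side12c.png

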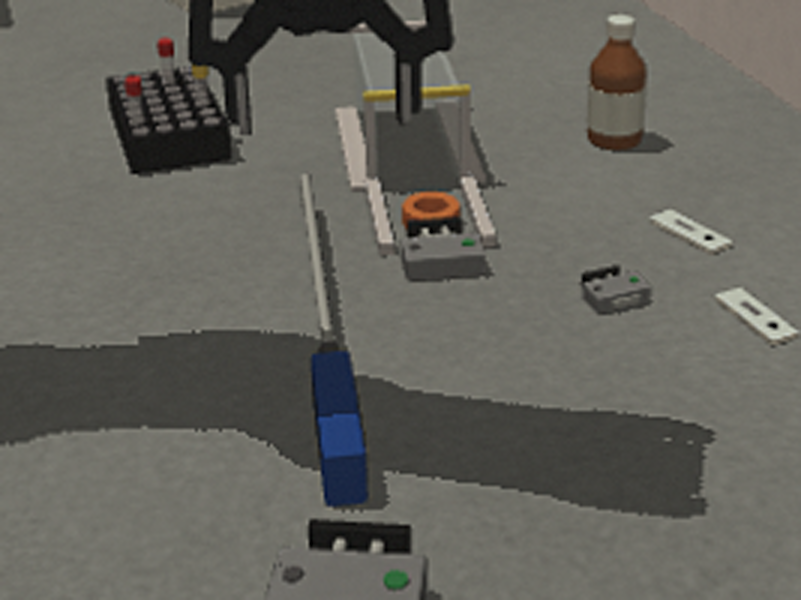

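The ring lies flat at the stop at (393,310), the rod stands level on its base on the robot's side, and the bystanders look unmoved. One last numeric check before handing in.

Run:
```python
from h import *
a,b=load('top0')['frame'],load('top12'); f=b
hsv=cv2.cvtColor(b['frame'],cv2.COLOR_BGR2HSV); m=cv2.inRange(hsv,(3,110,80),(20,255,255)); m[:150]=0;m[:,:230]=0;m[:,290:]=0;m[250:]=0
c=max(cv2.findContours(m,0,1)[0],key=len); (cx,cy),rad=cv2.minEnclosingCircle(c); print('ring',G(onz(f,cx,cy,.018)))
for n,(y0,y1,x0,x1) in dict(bottle=(90,130,195,235),cass=(110,145,265,360),rack=(245,295,105,190)).items(): print(n,cv2.absdiff(a,b['frame'])[y0:y1,x0:x1].mean().round(2))
cv2.imwrite('pics/top12d.png',cv2.resize(b['frame'][170:230,225:305],None,fx=8,fy=8,interpolation=cv2.INTER_CUBIC))
```

```text
ring [  0.9 -65.6]
bottle 8.23
cass 9.92
rack 33.53
```

View pics/top12d.png

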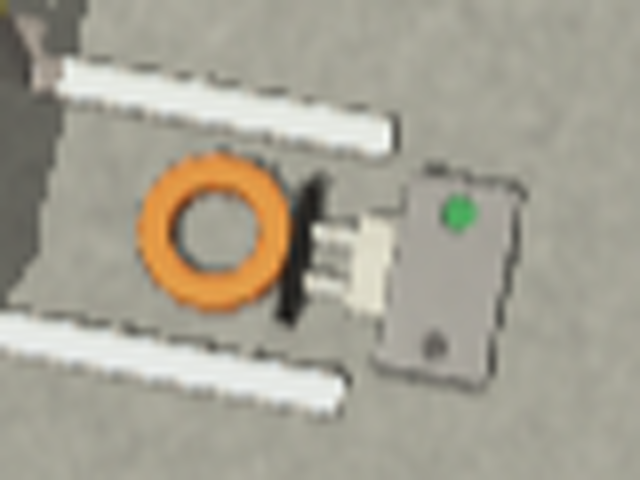

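```bash
python3 -c "
from h import *
print(r.hand_in())"
```

```text
the job is handed in; nothing more can be done
None
```

The job is done and handed in, after about 18.5 s on the robot's clock. I picked up the hooked rod, lowered its pin into the ring under the guard, and drew the ring out to the stop. The force felt along the lane then read 7.9–8.7 N over 1.0 s. After easing off I lifted the pin clear and set the rod on its base on the robot's side of the lane.

**Last checks:**
- **Ring:** it lies flat against the pad, centred at guard (0.9, -65.6) mm.
- **Rod:** it stands level on its base on the bench, parallel to the lane and about 95 mm to the robot's side.
- **Force:** no reading at the end of a move passed about 9 N sideways, and nothing showed a bump on the guard. Readings come only at the end of each move, so a brief peak in between could have been missed.
- **Bystanders:** the picture-difference check gave small values for the bottle and cassettes but a high one (33.5) for the rack. I put that down to the arm's moved shadow, because the rack's outline is in the same place before and after.
- **Tilt:** the tool tilted about 0.7° while pressing; I corrected this before setting the rod down.

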